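Clamp the stand block in the engraving jig

ROBOT

A 6-joint arm with a two-finger parallel gripper is mounted at the origin on the work surface. World frame = base frame: x ahead of the robot, y to its left, z up, the work surface at z = 0. Lengths are in mm, angles in rad, forces in N, time in s.
With the tool pointing down it reaches from about 275 to 750 mm from the base axis. Payload 10.2 kg.
Tool frame: the origin (TCP) lies at the very end of the fingers, on their centre line; the grasp point (between the pads) lies 19 mm behind it; z points along the fingers, y is the line along which they close (so a half turn about z gives the same grasp; the last joint's range is limited). The gripper opens to 85 mm and grips with 20 to 120 N. Pads are 22 mm wide; open, the fingers measure 114 mm over their backs; the gripper's body (76 mm by 85 mm) begins 54 mm behind the grasp point. The pads swing forward as they close: fully open they stand 13 mm farther back than shut.
Start: joints at [-1.495, 0.313, 1.498, -0, 1.331, -0.223], TCP at [154.533, -501.747, 193.694] pointing down, gripper open.
Joint ranges: [-2.94, 2.94], [-0.97, 2.17], [0.19, 2.56], [-1.23, 4.37], [0.02, 3.11], [-2.88, 2.88]. Speed limits (rad/s): [2.39, 2.39, 3.01, 3.14, 3.14, 3.14].

INTERFACE

Orientations are given as a unit quaternion [w, x, y, z].
In Python, from rig import monitor, eyes, job gives the robot as it stands. The module is installed in compiled form; this text tells all that it offers.
- The arm moves only by the tool send_rows, never from a script. Its argument "targets" is one flat list of numbers, 7 for each row, row after row: the turn, a rotation vector about the tool's x, y, z in degrees, then the shift along the tool's x, y, z in units of 60 mm (1.0 is 60 mm), then the opening, from -1 (shut) to 1 (fully open), so that 0 is half open. A call has 1 to 5 rows; each row shifts and turns the commanded pose from where the row before left it, along the tool's axes as they then stand; what a row does not reach is not made up. A row lasts 1/8 s, in which the tool goes at most 62.5 mm and 10.7 degrees, less where a joint would pass 70% of its speed; a pose out of reach is approached as far as the arm can. A call is refused whole if a number of a shift passes 1 or a number of a turn 10.7, either way. A call with a gripper value outside its range is refused whole. The fingers move at their own pace and stop on an object; "newtons" is the grip in N (left out, the last holds). Time passes only in rows, so rows that do not move let the fingers close. It gives the time, the measured TCP pose, the force, the opening and the grip force at its end, in the units of the state.
- monitor.sense(): the state, without advancing time (a new reading comes with each control period).
- eyes.capture(name): name is "scene" or "top"; returns a dict with "img" (400x640x3 uint8, red, green, blue), "K" (3x3 intrinsics, pixels), "R" (3x3) and "t" (3): a world point X has camera coordinates R X + t. Camera axes: x right, y down, z forward; pixel columns grow to the right and rows downward; lengths in mm; the calibration is good to about 2 mm. A picture is of the moment at which its call begins. There is no depth.
- job.finish_job(): hands the job in; it is judged then, once.
The state is a dict: "time_s": time; "joints": joint angles; "dq": joint speeds; "tau": joint torques, N m; "eef_pos": TCP position; "ee_rot": TCP orientation; "force": force on the tool from outside, world axes, zero at the start; "wrist_torque": the same for the moment, N m; "grip_width": opening from 0.0 (shut) to 1.0 (fully open); "grip_force": force on a finger pad.
Only numpy, scipy, OpenCV 4.12 (cv2) and the standard library are available. Lean on these libraries where they do the work, as an engineer would, in place of code of your own. Each camera call takes 0.05 s, during which the arm holds its last target. There are 200 camera calls.

TASK

Lay the dark wooden stand block flat in the engraving jig, snug against both the end stop and the side fence, with its metal medallion at the end away from the clamp. Then push the red toggle-clamp handle all the way down over center, so that the rubber pad holds the block there by itself, and let go. Leave the three mate cups undisturbed.

Things in the scene. Friction and masses are not known exactly. Their poses are not given: they have to be found in the camera images.
- jig: Engraving jig, fixed: aluminium plate 290 (x) x 130 (y) x 15 mm; origin at the centre of its underside on the table, z up; +x runs from the clamp to the block's place. Clamp parts move in its plane y = 0. The steel clamp bracket, 78 mm along x, 50 wide at its foot, up to 90 mm above the table, is centred at x = -87, y = 0 mm.
- seat (a point): Where the underside centre of the block lies when snug against stop and fence: jig x = +60, y = 0, z = 15 mm, on the plate's top; the block's x axis then points along the jig's +x.
- end_stop (a point): Middle of the end stop's face at its top edge: jig x = -20, y = 0, z = 27 mm. Dark steel bar, 50 mm wide (y -25 to +25), 10 mm thick, 12 mm above the plate; the face looks to jig +x.
- side_fence (a point): Middle of the side fence's face at its top edge: jig x = +45, y = +25, z = 27 mm. Dark steel bar, 130 mm long (jig x -20 to +110), 10 mm thick, 12 mm above the plate; the face looks to jig -y.
- pivot (a point): Hinge axis of the handle: parallel to the jig's y, through jig x = -109, y = 0, z = 76 mm. The clamp arm turns about a parallel axis at jig x = -65, z = 66 mm.
- block: The part: dark wooden stand block, loose, about 0.2 kg, 160 (x) x 50 (y) x 36 mm (z); origin at the centre of its underside, z up. A round metal medallion, 38 mm across, lies on its top near the +x end; the -x end is plain and goes against the end stop, under the pad.
- medallion (a point): Centre of the medallion on the block's top: block x = +45, y = 0, z = 36 mm.
- handle (a joint): Red handle's turn, rad. 0: open, rising 1.05 rad above level towards jig -x. 1.05: fully down at its stop, level along jig -x. Elevation = 1.05 - value. Starts at 0 to 0.1, held by friction. On a seated block the pad touches at about 0.72, then a spring resists (up to 6 N at the grip) until dead center at 0.95; beyond it stays down: push on to the stop at 1.05. Let go before center it can spring back.
- handle_grip (a point): Where to push: on the axis of the handle's red sleeve (24 mm diameter, from 50 to 120 mm from the pivot), 95 mm from the pivot. It moves on an arc about point pivot: open, 159 mm above the table and 47 mm from the pivot towards jig -x; fully down, 76 mm above the table and 95 mm from it.
- pad: Black rubber pad, 22 mm across, 12 mm thick, on a sprung spindle at the end of the steel clamp arm, 65 mm from the arm's axis; origin at the centre of its pressing face. Open, it is held up over the bracket, at jig x = -15 mm or less, at least 110 mm above the table. Down, it presses the block's top at jig x = 0, y = 0 mm with about 15 N.
- mate_brown: Bystander: brown mate cup, 76 mm wide, 105 mm tall, standing loose; origin at the centre of its foot.
- mate_blue: Bystander: blue mate cup, 72 mm wide, 95 mm tall, standing loose; origin at the centre of its foot.
- mate_green: Bystander: green mate cup, 70 mm wide, 95 mm tall, standing loose; origin at the centre of its foot.
Things that resemble listed ones, but are neither listed nor needed, are in the scene too. Of the things that look like the block, the middle-sized one is meant.

How it is judged:
By the outcome, as a careful person would: the job done as asked, in the order asked, and still so for the second after the job is handed in, with the robot touching nothing.
It also fails if it takes over 48 s, if anything falls off the work surface, if the arm or the gripper's body presses on something with over 40 N, if the wrist force passes 120 N, or if a joint passes its speed limit or range.

## Working session

There is one attempt and no reset: what is moved stays moved. The work goes in short steps, Python scripts to look and compute and a tool call to move; the robot and the scene stay as the last step left them, time stands still between calls to the robot, and variables do not carry over. Pictures are saved under pics/ and viewed, at most 10 in all, crops included, and the job is handed in when it is done.

Besides the shell and the picture viewer there is one more tool, called after "Emit:" by a JSON object that holds its "name" and its "arguments", one argument or row to a line. send_rows: Moves the arm, as the interface text tells. Its arguments: {"type":"object","properties":{"targets":{"type":"array","items":{"type":"number"}},"newtons":{"type":"number"}},"required":["targets"]}

```bash
mkdir -p pics
cat > h.py <<'E'
import numpy as np, cv2
from rig import monitor, eyes, job
def snap(n,f,crop=None,s=1):
    c=eyes.capture(n); im=c["img"][:,:,::-1].copy()
    np.savez(f"pics/{f}.npz",img=im,K=c["K"],R=c["R"],t=c["t"])
    if crop: x0,y0,x1,y1=crop; im=im[y0:y1,x0:x1]
    cv2.imwrite(f"pics/{f}.png",cv2.resize(im,None,fx=s,fy=s,interpolation=cv2.INTER_CUBIC)); return c
def ray(c,u,v,z):
    K,R,t=c["K"],c["R"],np.array(c["t"]).ravel()
    o=-R.T@t; d=R.T@np.linalg.inv(K)@np.array([u,v,1.]); return (o+d*(z-o[2])/d[2])
def proj(c,X):
    p=c["K"]@(c["R"]@np.array(X,float)+np.array(c["t"]).ravel()); return p[:2]/p[2]
E
python3 - <<'E'
from h import *
for n in("scene","top"):
    c=snap(n,n+"0"); print(n,-c["R"].T@np.array(c["t"]).ravel(),c["R"][2],c["K"][0,0])
s=monitor.sense();print(s)
E
```

```text
scene [1328.76246575  406.02370207  806.21078499] [-0.69658653 -0.39843766 -0.59666961] 474.23339485057
top [ 439.83980725  -54.51502798 1258.80222759] [ 0.06062058  0.00459112 -0.99815032] 501.8822664225078
{'time_s': 0.1, 'joints': array([-1.49541963e+00,  3.13386479e-01,  1.49836732e+00, -2.28747894e-05,
        1.33100819e+00, -2.23398866e-01]), 'dq': array([ 0.00015679, -0.00106923, -0.00172141,  0.00026813, -0.00058777,
       -0.00033425]), 'tau': array([ 3.12593736e-03, -4.12904084e+01, -2.60143715e+01, -1.90629703e-04,
        3.02246277e-03,  6.59248570e-06]), 'eef_pos': array([ 154.49490952, -501.46157231,  193.19386734]), 'ee_rot': array([-5.83889229e-04,  9.88861807e-01,  1.48835426e-01,  3.21542978e-05]), 'force': array([-0.11173291, -0.13774348,  1.06730734]), 'wrist_torque': array([-0.02837016,  0.01261256, -0.00037944]), 'grip_force': 0.0, 'grip_width': 1.0004325374751832}
```

View pics/top0.png

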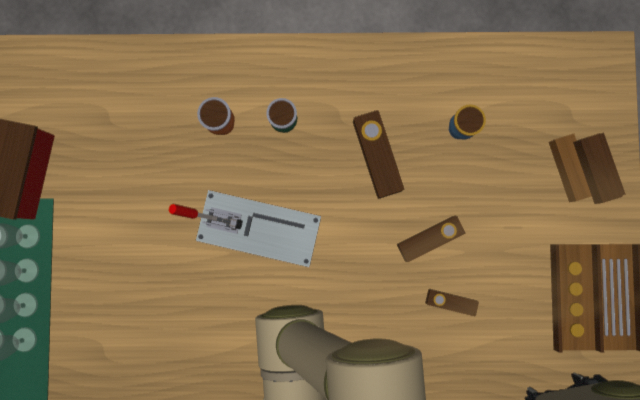

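View pics/scene0.png

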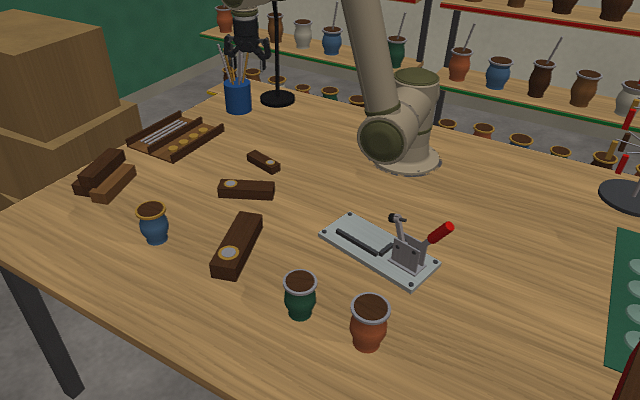

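Three blocks with medallions are visible in the top view: large at (378,154), middle at (431,239) and small at (452,302). There are also plain blocks at the right. The middle-sized one at (431,239) should be the one meant. I'll check its size in enlarged crops.

Run:
```python
import cv2
im=cv2.imread("pics/top0.png")
a=cv2.resize(im[195:320,385:485],None,fx=6,fy=6,interpolation=cv2.INTER_CUBIC)[:600]
b=cv2.resize(im[180:275,160:330],None,fx=4.7,fy=4.7,interpolation=cv2.INTER_CUBIC)
cv2.imwrite("pics/cb.png",a); cv2.imwrite("pics/cj.png",b); print(a.shape,b.shape)
```

```text
(600, 600, 3) (446, 799, 3)
```

View pics/cb.png

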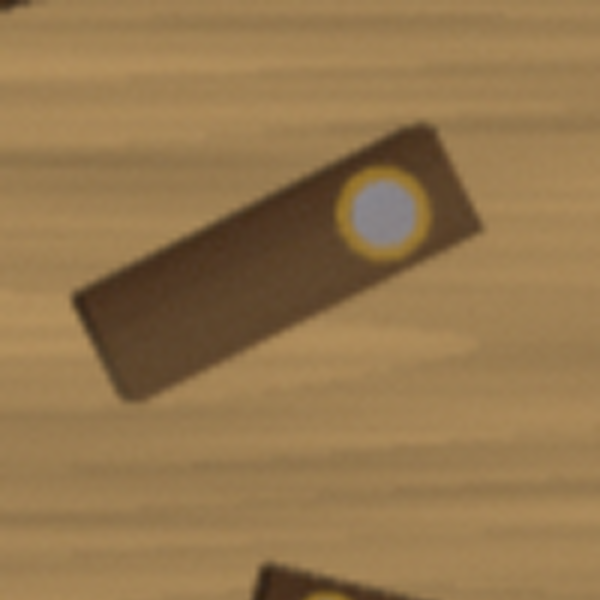

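View pics/cj.png

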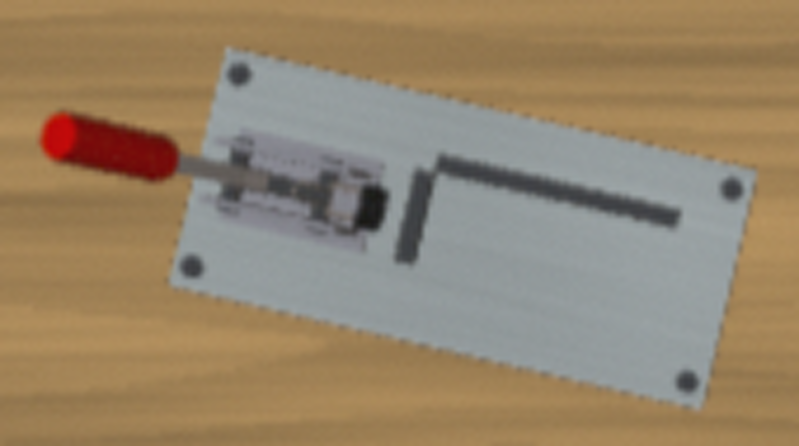

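The middle block has its medallion at about (449,230.7), at the upper right. The jig's corners and fence read clearly.

Run:
```python
from h import *
c=np.load("pics/top0.npz")
J=[ray(c,160+u/4.7-.4,180+v/4.7-.4,15)[:2] for u,v in [(228,47),(756,170),(704,409),(170,286)]]
J=np.array(J); print("jig",J.round(1),"c",J.mean(0).round(1))
print("len",[np.linalg.norm(J[i]-J[(i+1)%4]).round(1) for i in range(4)])
ex=(J[1]+J[2]-J[0]-J[3]); th=np.arctan2(ex[1],ex[0]); print("th",th, "y", np.arctan2(*(J[0]+J[1]-J[2]-J[3])[::-1])-th)
jc=J.mean(0);e=np.array([np.cos(th),np.sin(th)]);f=np.array([-e[1],e[0]])
for n,u,v,z in [("stopL",405,264,27),("stopfaceR",414,266,27),("fence end",680,222,27),("pad",375,208,120),("hole",238,74,15)]:
    p=ray(c,160+u/4.7-.4,180+v/4.7-.4,z)[:2]-jc; print(n,(p@e).round(1),(p@f).round(1))
print("seat",jc+60*e)
B=np.array([ray(c,385+u/6-.4,195+v/6-.4,36)[:2] for u,v in [(84,292),(432,126),(483,228),(136,402)]])
print("blk",B.round(1),B.mean(0).round(1),[np.linalg.norm(B[i]-B[(i+1)%4]).round(1) for i in range(4)])
bx=B[1]+B[2]-B[0]-B[3]; tb=np.arctan2(bx[1],bx[0]); m=ray(c,385+384/6-.4,195+214/6-.4,36)[:2]
eb=np.array([np.cos(tb),np.sin(tb)]);print("tb",tb,"med",m, "center via med",m-45*eb)
for n,u,v,z in [("brown",214,113,105),("blue",469,120,95),("green",282,113,95)]: print(n,ray(c,u,v,z)[:2].round())
# check the jig corners and block corners against scene
s=np.load("pics/scene0.npz")
for X in list(np.c_[J,[15]*4])+list(np.c_[B,[36]*4]): print(proj(s,X).round(1))
```

```text
jig [[566.6 233.7]
 [500.3 -46. ]
 [374.9 -18.3]
 [440.3 263. ]] c [470.5 108.1]
len [np.float64(287.5), np.float64(128.5), np.float64(288.8), np.float64(129.7)]
th -1.8013331398645358 y 1.5787695283121046
stopL -24.0 -25.4
stopfaceR -19.2 -25.3
fence end 110.9 28.3
pad -30.2 0.1
hole -135.6 52.1
seat [456.82447381  49.64394366]
blk [[ 431.8 -235.8]
 [ 498.5 -377.9]
 [ 457.1 -397.7]
 [ 387.4 -256.2]] [ 443.7 -316.9] [np.float64(157.0), np.float64(45.9), np.float64(157.7), np.float64(48.9)]
tb -1.122035509130223 med [ 462.89197992 -357.72460275] center via med [ 443.36875772 -317.18025919]
brown [737. 201.]
blue [ 720. -396.]
green [739.  43.]
[409.4 288.6]
[316.2 231.4]
[347.4 209.6]
[439.5 260. ]
[269.9 190. ]
[215.3 186.7]
[219.1 177.8]
[272.7 180.4]
```

The size check gives about 158 x 48 mm, so the middle block is the right one. It is centred at (443.5,-317) with yaw -1.122. The seat is at (457,50) with yaw -1.801. I'll rotate the tool to yaw 2.02 and then go above the block.

Emit:
{"name": "send_rows", "arguments": {
  "targets": [0,0,-9.86,0,0,0,1,0,0,-9.86,0,0,0,1,0,0,-9.86,0,0,0,1,0,0,-9.86,0,0,0,1,0,0,-9.86,0,0,0,1]
}}

```text
time_s: 0.72
eef_pos: [154.5, -501.6, 193.3]
ee_rot: [-0.0, 0.835, 0.55, 0.0]
force: [0.2, 0.5, 0.6]
grip_width: 0.999
grip_force: 0.0
```

Emit:
{"name": "send_rows", "arguments": {
  "targets": [0,0,-9.86,0,0,0,1,0,0,-9.86,0,0,0,1,0,0,-9.86,0,0,0,1,0,0,-9.86,0,0,0,1,0,0,-9.86,0,0,0,1]
}}

```text
time_s: 1.35
eef_pos: [154.5, -501.5, 193.4]
ee_rot: [-0.0, 0.53, 0.848, 0.0]
force: [-0.1, 0.3, -0.3]
grip_width: 1.001
grip_force: 0.0
```

Emit:
{"name": "send_rows", "arguments": {
  "targets": [0,0,0,0.068,0.567,0,1,0,0,0,0.068,0.567,0,1,0,0,0,0.068,0.567,0,1,0,0,0,0.068,0.567,0,1,0,0,0,0.068,0.567,0,1]
}}

```text
time_s: 1.98
eef_pos: [299.7, -408.7, 193.4]
ee_rot: [-0.0, 0.532, 0.847, 0.0]
force: [0.3, 0.1, -0.1]
grip_width: 0.999
grip_force: 0.0
```

Emit:
{"name": "send_rows", "arguments": {
  "targets": [0,0,0,0.068,0.567,0,1,0,0,0,0.068,0.567,0,1,0,0,0,0.068,0.567,0,1,0,0,0,0.068,0.567,0,1,0,0,0,0.068,0.567,0,1]
}}

```text
time_s: 2.6
eef_pos: [444.1, -316.5, 193.3]
ee_rot: [-0.0, 0.532, 0.847, 0.0]
force: [0.0, -0.8, -0.6]
grip_width: 1.001
grip_force: 0.0
```

```bash
cat >> h.py <<'E'
def st():
    s=monitor.sense(); w,x,y,z=s["ee_rot"]
    from scipy.spatial.transform import Rotation as Ro
    M=Ro.from_quat([x,y,z,w]).as_matrix(); a=np.arctan2(M[1,0],M[0,0])
    print("t %.2f"%s["time_s"],"p",s["eef_pos"].round(1),"alpha %.4f"%a,"zax",M[:,2].round(3),"F",s["force"].round(1),"w %.3f"%(s["grip_width"]),"gf %.1f"%s["grip_force"])
    return s,M
def to(x,y,z,alpha):
    s,M=st(); d=M.T@(np.array([x,y,z])-s["eef_pos"])/60
    a=np.arctan2(M[1,0],M[0,0]); print("units xyz",d.round(3),"turn z deg %.2f"%(-np.degrees(alpha-a)))
E
python3 - <<'E'
from h import *
to(443.5,-317,14,2.0196)
E
```

```text
t 2.60 p [ 444.1 -316.5  193.3] alpha 2.0197 zax [-0.001  0.001 -1.   ] F [ 0.  -0.8 -0.6] w 1.001 gf 0.0
units xyz [-0.005 -0.011  2.989] turn z deg 0.00
```

Emit:
{"name": "send_rows", "arguments": {
  "targets": [0,0,0,0,-0.01,0.6,1,0,0,0,0,0,0.6,1,0,0,0,0,0,0.6,1,0,0,0,0,0,0.6,1,0,0,0,0,0,0.58,1]
}}

```text
time_s: 3.22
eef_pos: [442.5, -317.3, 13.5]
ee_rot: [-0.0, 0.532, 0.847, 0.0]
force: [0.3, -0.9, 0.4]
grip_width: 1.002
grip_force: 0.0
```

Emit:
{"name": "send_rows", "arguments": {
  "targets": [0,0,0,0,0,0,-0.5,0,0,0,0,0,0,-0.5,0,0,0,0,0,0,-0.5,0,0,0,0,0,0,-0.5,0,0,0,0,0,0,-0.5],
  "newtons": 40
}}

```text
time_s: 3.85
eef_pos: [442.9, -317.8, 15.3]
ee_rot: [0.0, 0.532, 0.847, -0.0]
force: [0.2, -0.1, -0.6]
grip_width: 0.249
grip_force: 0.0
```

Emit:
{"name": "send_rows", "arguments": {
  "targets": [0,0,0,0,0,0,-0.5,0,0,0,0,0,-0.2,-0.5,0,0,0,0,0,-0.6,-0.5,0,0,0,0,0,-0.6,-0.5,0,0,0,0,0,-0.6,-0.5]
}}

```text
time_s: 4.47
eef_pos: [442.8, -317.6, 137.0]
ee_rot: [0.0, 0.532, 0.847, -0.0]
force: [-0.4, -0.7, 1.0]
grip_width: 0.247
grip_force: 0.0
```

Run:
```python
from h import *
st()
c=snap("scene","grasp",(180,60,340,220),5)
```

```text
t 4.47 p [ 442.8 -317.6  137. ] alpha 2.0197 zax [ 0.001 -0.001 -1.   ] F [-0.4 -0.7  1. ] w 0.247 gf 0.0
```

View pics/grasp.png

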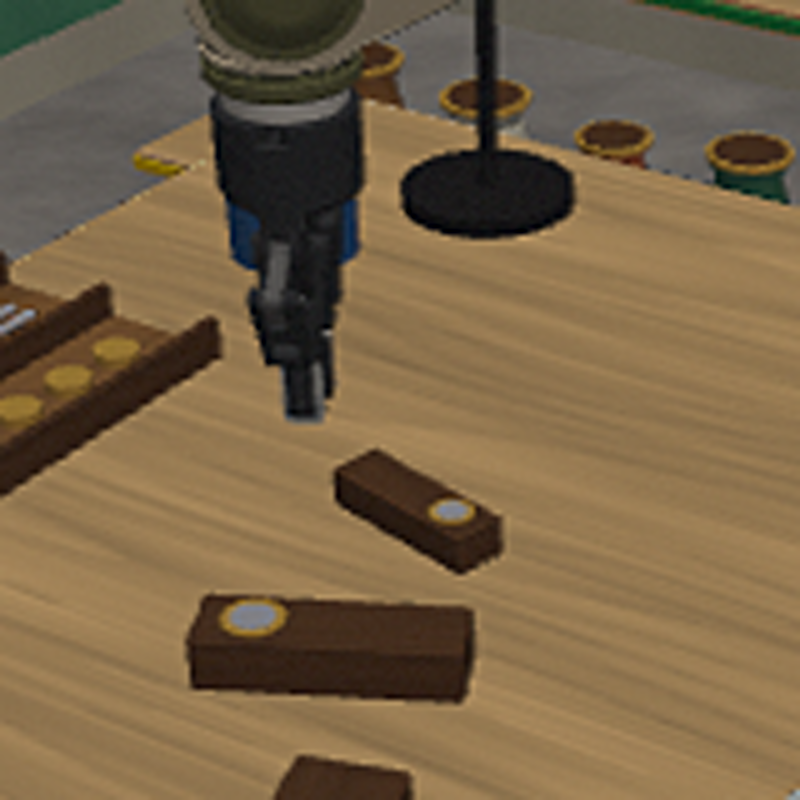

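The fingers shut to 0.25 with no force, so the grasp missed. I'll check where the TCP projects and whether the block moved.

Run:
```python
from h import *
s,M=st(); c=np.load("pics/grasp.npz")
print("tcp in scene crop",(proj(c,s["eef_pos"])-[180,60])*5)
for X in [(431.8,-235.8,36),(498.5,-377.9,36),(457.1,-397.7,36),(387.4,-256.2,36),(387.4,-256.2,0),(462.9,-357.7,36)]: print((proj(c,X)-[180,60])*5)
c=snap("top","top1",(370,180,500,310),4.6)
print("tcp in top crop",(proj(c,s["eef_pos"])-[370,180])*4.6)
```

```text
t 4.53 p [ 444.3 -319.2  141.8] alpha 2.0199 zax [ 0.006 -0.006 -1.   ] F [ 0.7 -0.6  4.9] w 0.253 gf 0.0
tcp in scene crop [303.24322944 458.26436588]
[449.61267796 650.14055449]
[176.53701513 633.60077366]
[195.38268686 589.22498997]
[463.33191655 602.23270742]
[465.46635857 652.90585436]
[243.66127846 613.87239479]
tcp in top crop [336.62809953 265.74823018]
```

View pics/top1.png

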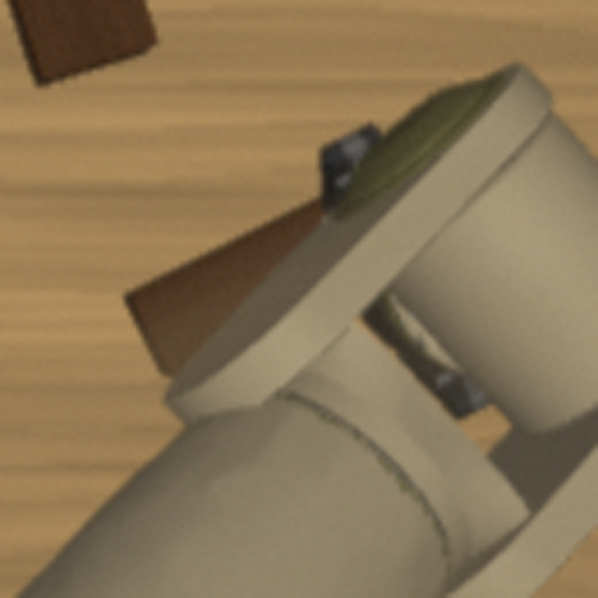

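The TCP projects to crop (303,465), but the fingertips show at (303,418), about 25–30 mm higher. The tips therefore ended above the 36 mm block. The block still spans x 218–275 in the scene picture, so it has not moved. I'll find the true tip height by touch, going down with the gripper open around the block.

Emit:
{"name": "send_rows", "arguments": {
  "targets": [0,0,0,0,0,0,1,0,0,0,0,0,0,1,0,0,0,0,0,0,1,0,0,0,0,0,0,1]
}}

```text
time_s: 5.08
eef_pos: [442.7, -317.5, 134.5]
ee_rot: [-0.0, 0.532, 0.847, 0.0]
force: [0.9, 0.6, -0.5]
grip_width: 1.004
grip_force: 0.0
```

Emit:
{"name": "send_rows", "arguments": {
  "targets": [0,0,0,0,0,0.6,1,0,0,0,0,0,0.6,1,0,0,0,0,0,0.6,1,0,0,0,0,0,0.2,1,0,0,0,0,0,0,1]
}}

```text
time_s: 5.7
eef_pos: [442.8, -317.7, 15.0]
ee_rot: [-0.0, 0.532, 0.847, 0.0]
force: [0.6, -0.3, 1.1]
grip_width: 1.002
grip_force: 0.0
```

Emit:
{"name": "send_rows", "arguments": {
  "targets": [0,0,0,0,0,0.1,1,0,0,0,0,0,0,1]
}}

```text
time_s: 5.95
eef_pos: [443.0, -317.8, 9.4]
ee_rot: [0.0, 0.532, 0.847, -0.0]
force: [-0.4, -0.1, -0.2]
grip_width: 1.001
grip_force: 0.0
```

Run:
```python
from h import *
s,M=st()
c=snap("scene","low",(200,110,300,210),6)
print("tcp in crop",(proj(c,s["eef_pos"])-[200,110])*6)
```

```text
t 5.95 p [ 443.  -317.8    9.4] alpha 2.0198 zax [ 0.001 -0.001 -1.   ] F [-0.4 -0.1 -0.2] w 1.001 gf 0.0
tcp in crop [268.33349506 486.28200393]
```

View pics/low.png

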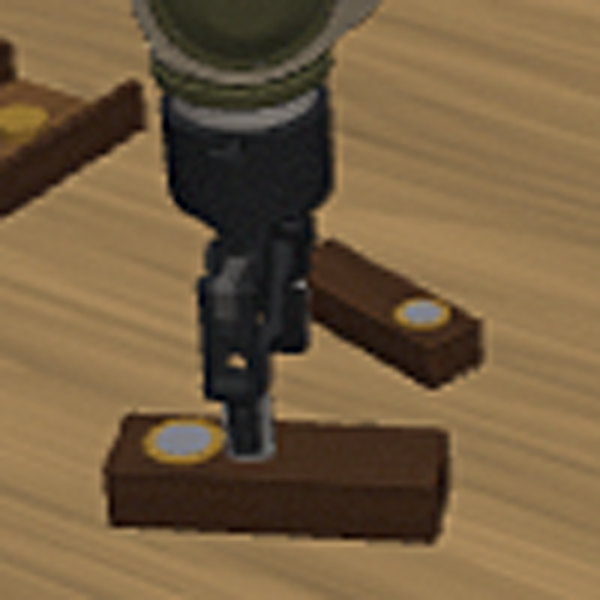

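Run:
```python
from h import *
c=np.load("pics/low.npz"); p=np.array([443,-317.8,0]); y=np.array([.9011,.4337,0])
for k in (0,45,55):
  for z in (9,22,35,50): print(k,z,((proj(c,p+k*y+[0,0,z])-[200,110])*6+[14,10]).round())
```

```text
0 9 [282. 497.]
0 22 [280. 475.]
0 35 [279. 453.]
0 50 [276. 427.]
45 9 [264. 552.]
45 22 [262. 529.]
45 35 [260. 507.]
45 50 [258. 480.]
55 9 [260. 564.]
55 22 [258. 542.]
55 35 [256. 519.]
55 50 [254. 493.]
```

The near fingertip at crop (250,458) fits a tip about 55–60 mm above the table, so the tips really sit about 35 mm above the nominal TCP. I'll go down in small steps and watch the force.

Emit:
{"name": "send_rows", "arguments": {
  "targets": [0,0,0,0,0,0.1,1,0,0,0,0,0,0.1,1,0,0,0,0,0,0,1]
}}

```text
time_s: 6.38
eef_pos: [442.5, -317.3, -3.7]
ee_rot: [-0.001, 0.532, 0.847, 0.0]
force: [0.2, 0.7, -0.1]
grip_width: 1.005
grip_force: 0.0
```

Emit:
{"name": "send_rows", "arguments": {
  "targets": [0,0,0,0,0,0.1,1,0,0,0,0,0,0,1]
}}

```text
time_s: 6.62
eef_pos: [442.6, -317.4, -9.6]
ee_rot: [-0.0, 0.532, 0.847, 0.0]
force: [0.3, 0.1, -0.4]
grip_width: 1.001
grip_force: 0.0
```

Emit:
{"name": "send_rows", "arguments": {
  "targets": [0,0,0,0,0,0.1,1,0,0,0,0,0,0,1]
}}

```text
time_s: 6.88
eef_pos: [442.6, -317.4, -15.6]
ee_rot: [-0.0, 0.532, 0.847, 0.0]
force: [0.4, 0.2, -0.0]
grip_width: 1.0
grip_force: 0.0
```

Emit:
{"name": "send_rows", "arguments": {
  "targets": [0,0,0,0,0,0.1,1,0,0,0,0,0,0,1]
}}

```text
time_s: 7.12
eef_pos: [442.6, -317.4, -21.6]
ee_rot: [-0.0, 0.532, 0.847, 0.0]
force: [0.0, -1.0, -0.1]
grip_width: 1.003
grip_force: 0.0
```

Emit:
{"name": "send_rows", "arguments": {
  "targets": [0,0,0,0,0,0.1,1,0,0,0,0,0,0.05,1,0,0,0,0,0,0,1]
}}

```text
time_s: 7.5
eef_pos: [442.7, -317.5, -30.4]
ee_rot: [-0.0, 0.532, 0.847, 0.0]
force: [0.8, 0.2, 0.2]
grip_width: 1.004
grip_force: 0.0
```

Emit:
{"name": "send_rows", "arguments": {
  "targets": [0,0,0,0,0,0.05,1,0,0,0,0,0,0,1]
}}

```text
time_s: 7.75
eef_pos: [442.7, -317.5, -33.3]
ee_rot: [-0.0, 0.532, 0.847, 0.0]
force: [0.2, -0.1, 0.2]
grip_width: 0.997
grip_force: 0.0
```

Emit:
{"name": "send_rows", "arguments": {
  "targets": [0,0,0,0,0,0.05,1,0,0,0,0,0,0,1]
}}

```text
time_s: 8.0
eef_pos: [442.7, -317.5, -36.3]
ee_rot: [-0.0, 0.532, 0.847, 0.0]
force: [-0.4, -0.6, 0.7]
grip_width: 0.996
grip_force: 0.0
```

Emit:
{"name": "send_rows", "arguments": {
  "targets": [0,0,0,0,0,0.05,1,0,0,0,0,0,0,1]
}}

```text
time_s: 8.25
eef_pos: [442.7, -317.5, -39.3]
ee_rot: [-0.0, 0.532, 0.847, 0.0]
force: [-0.3, 1.2, -0.6]
grip_width: 0.998
grip_force: 0.0
```

Emit:
{"name": "send_rows", "arguments": {
  "targets": [0,0,0,0,0,0.04,1,0,0,0,0,0,0,1]
}}

```text
time_s: 8.5
eef_pos: [442.7, -317.5, -41.7]
ee_rot: [-0.0, 0.532, 0.847, 0.0]
force: [-0.7, -0.4, 0.2]
grip_width: 1.001
grip_force: 0.0
```

Emit:
{"name": "send_rows", "arguments": {
  "targets": [0,0,0,0,0,0.04,1,0,0,0,0,0,0,1]
}}

```text
time_s: 8.75
eef_pos: [442.7, -317.5, -44.1]
ee_rot: [-0.0, 0.532, 0.847, 0.0]
force: [-0.3, 0.4, -0.9]
grip_width: 1.001
grip_force: 0.0
```

Run:
```python
from h import *
s,M=st()
c=snap("scene","low2",(200,110,300,210),6)
```

```text
t 8.75 p [ 442.7 -317.5  -44.1] alpha 2.0198 zax [-0.  0. -1.] F [-0.3  0.4 -0.9] w 1.001 gf 0.0
```

View pics/low2.png

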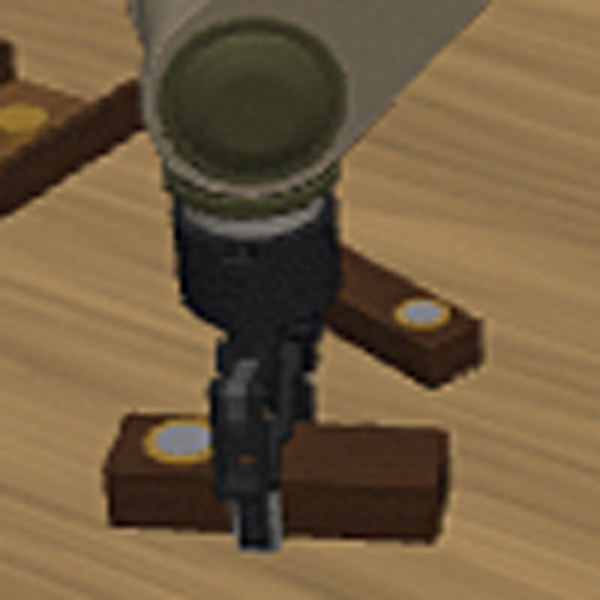

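The near fingertip, now at crop (258,548), is about 10 mm above the table, so the reading is about 42 mm low in z. I'll raise 14 mm, close and lift.

Emit:
{"name": "send_rows", "arguments": {
  "targets": [0,0,0,0,0,-0.23,1,0,0,0,0,0,0,-0.2,0,0,0,0,0,0,-0.2,0,0,0,0,0,0,-0.2,0,0,0,0,0,0,-0.2],
  "newtons": 40
}}

```text
time_s: 9.43
eef_pos: [443.0, -317.7, -29.7]
ee_rot: [0.0, 0.532, 0.847, -0.0]
force: [-0.0, 1.0, 5.4]
grip_width: 0.579
grip_force: 42.5
```

Emit:
{"name": "send_rows", "arguments": {
  "targets": [0,0,0,0,0,0,-0.2,0,0,0,0,0,0,-0.2,0,0,0,0,0,0,-0.2]
}}

```text
time_s: 9.8
eef_pos: [443.0, -317.8, -29.7]
ee_rot: [0.0, 0.532, 0.847, -0.0]
force: [0.1, 1.6, 5.0]
grip_width: 0.578
grip_force: 42.5
```

Gripped at 49 mm width, which matches the block's 50 mm. Now I'll lift, turn to the jig's yaw and carry it over.

Emit:
{"name": "send_rows", "arguments": {
  "targets": [0,0,0,0,0,-0.2,-0.2,0,0,0,0,0,-0.5,-0.2,0,0,0,0,0,-0.5,-0.2,0,0,0,0,0,-0.2,-0.2,0,0,0,0,0,0,-0.2]
}}

```text
time_s: 10.42
eef_pos: [442.8, -317.7, 54.1]
ee_rot: [0.0, 0.532, 0.847, -0.0]
force: [-0.2, 0.4, -2.1]
grip_width: 0.577
grip_force: 42.2
```

Emit:
{"name": "send_rows", "arguments": {
  "targets": [0,0,9.73,0,0,0,-0.2,0,0,9.73,0,0,0,-0.2,0,0,9.73,0,0,0,-0.2,0,0,9.73,0,0,0,-0.2,0,0,0,0,0,0,-0.2]
}}

```text
time_s: 11.05
eef_pos: [442.3, -317.1, 52.6]
ee_rot: [-0.001, 0.783, 0.622, -0.0]
force: [0.2, 0.8, -1.7]
grip_width: 0.577
grip_force: 42.1
```

Run:
```python
from h import *
to(450.6,44.9,45,1.3403)
c=snap("scene","lift",(170,60,300,190),4.6)
```

```text
t 11.05 p [ 442.3 -317.1   52.6] alpha 1.3419 zax [-0.002  0.002 -1.   ] F [ 0.2  0.8 -1.7] w 0.577 gf 42.1
units xyz [ 5.907 -1.233  0.137] turn z deg 0.09
```

View pics/lift.png

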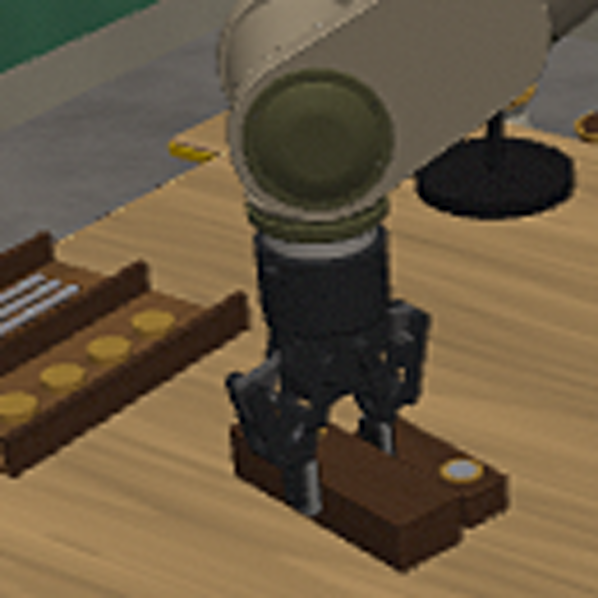

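The block is held level in the air, with the near fingertip at crop (305,512) and the medallion at (462,470). The fingers reach deep enough that the fence side would be tight. I'll set it down 24 mm clear of the fence and nudge it home with shut fingers.

Emit:
{"name": "send_rows", "arguments": {
  "targets": [0,0,0,0.4,-0.1,0,-0.2,0,0,0,0.6,-0.156,0,-0.2,0,0,0,0.6,-0.156,0,-0.2,0,0,0,0.6,-0.156,0,-0.2,0,0,0,0.6,-0.156,0,-0.2]
}}

```text
time_s: 11.72
eef_pos: [438.5, -142.9, 53.5]
ee_rot: [-0.0, 0.783, 0.623, -0.0]
force: [0.5, -0.6, -0.9]
grip_width: 0.578
grip_force: 42.1
```

Emit:
{"name": "send_rows", "arguments": {
  "targets": [0,0,0,0.6,-0.156,0,-0.2,0,0,0,0.6,-0.156,0,-0.2,0,0,0,0.6,-0.156,0,-0.2,0,0,0,0.6,-0.156,0,-0.2,0,0,0,0.4,-0.156,0,-0.2]
}}

```text
time_s: 12.35
eef_pos: [431.2, 31.6, 53.6]
ee_rot: [-0.0, 0.782, 0.623, -0.0]
force: [1.3, -1.3, -2.2]
grip_width: 0.575
grip_force: 42.1
```

Emit:
{"name": "send_rows", "arguments": {
  "targets": [0,0,0,0.28,-0.06,0,-0.2,0,0,0,0.2,-0.05,0,-0.2,0,0,0,0,0,0,-0.2,0,0,0,0,0,0,-0.2]
}}

```text
time_s: 12.85
eef_pos: [431.9, 59.2, 53.8]
ee_rot: [0.0, 0.784, 0.621, -0.0]
force: [0.2, 0.1, -1.8]
grip_width: 0.574
grip_force: 42.1
```

Run:
```python
from h import *
to(431.6,47.3,-14,1.3403)
```

```text
t 12.85 p [431.9  59.2  53.8] alpha 1.3407 zax [-0. -0. -1.] F [ 0.2  0.1 -1.8] w 0.574 gf 42.1
units xyz [-0.194  0.041  1.13 ] turn z deg 0.02
```

Emit:
{"name": "send_rows", "arguments": {
  "targets": [0,0,0,-0.19,0.04,0,-0.2,0,0,0,0,0,0.4,-0.2,0,0,0,0,0,0.4,-0.2,0,0,0,0,0,0.25,-0.2,0,0,0,0,0,0,-0.2]
}}

```text
time_s: 13.48
eef_pos: [431.0, 47.2, -9.7]
ee_rot: [-0.001, 0.784, 0.621, -0.001]
force: [0.5, -0.2, -1.4]
grip_width: 0.581
grip_force: 42.0
```

Emit:
{"name": "send_rows", "arguments": {
  "targets": [0,0,0,0,0,0.05,-0.2,0,0,0,0,0,0,-0.2]
}}

```text
time_s: 13.72
eef_pos: [431.8, 47.8, -11.7]
ee_rot: [0.0, 0.784, 0.621, 0.0]
force: [0.6, 0.5, -1.2]
grip_width: 0.58
grip_force: 42.0
```

Emit:
{"name": "send_rows", "arguments": {
  "targets": [0,0,0,0,0,0.03,-0.2,0,0,0,0,0,0,-0.2]
}}

```text
time_s: 13.98
eef_pos: [431.5, 48.0, -13.8]
ee_rot: [0.0, 0.784, 0.621, 0.0]
force: [-0.3, 0.6, -2.5]
grip_width: 0.578
grip_force: 42.0
```

Emit:
{"name": "send_rows", "arguments": {
  "targets": [0,0,0,0,0,0.02,-0.2,0,0,0,0,0,0,-0.2]
}}

```text
time_s: 14.22
eef_pos: [431.7, 48.0, -14.7]
ee_rot: [0.0, 0.784, 0.621, 0.0]
force: [-1.5, 0.3, 5.9]
grip_width: 0.578
grip_force: 42.9
```

Emit:
{"name": "send_rows", "arguments": {
  "targets": [0,0,0,0,0,0.02,-0.2,0,0,0,0,0,0,-0.2]
}}

```text
time_s: 14.48
eef_pos: [431.7, 48.0, -14.8]
ee_rot: [0.0, 0.784, 0.621, 0.0]
force: [-8.6, 0.5, 26.0]
grip_width: 0.578
grip_force: 45.4
```

The block touches the plate at the expected height. I'll release a little, raise, shut the fingers and go round to the side away from the fence.

Emit:
{"name": "send_rows", "arguments": {
  "targets": [0,0,0,0,0,-0.02,0.4,0,0,0,0,0,0,0.4,0,0,0,0,0,-0.4,0.4,0,0,0,0,0,-0.5,-1,0,0,0,0,0,-0.3,-1]
}}

```text
time_s: 15.1
eef_pos: [431.9, 48.0, 58.0]
ee_rot: [0.0, 0.784, 0.621, 0.0]
force: [0.8, -0.7, -0.4]
grip_width: 0.28
grip_force: 0.0
```

Emit:
{"name": "send_rows", "arguments": {
  "targets": [0,0,0,0,-0.4,0,-1,0,0,0,0,-0.4,0,-1,0,0,0,0,0,0.5,-1,0,0,0,0,0,0.5,-1,0,0,0,0,0,0.1,-1]
}}

```text
time_s: 15.72
eef_pos: [383.8, 59.1, -10.2]
ee_rot: [-0.001, 0.784, 0.621, -0.001]
force: [0.2, -0.2, -0.0]
grip_width: 0.002
grip_force: 0.0
```

Run:
```python
from h import *
s,M=st()
c=snap("top","t2",(160,160,350,290),4.2)
```

```text
t 15.72 p [383.8  59.1 -10.2] alpha 1.3403 zax [-0.003  0.    -1.   ] F [ 0.2 -0.2 -0. ] w 0.002 gf 0.0
```

View pics/t2.png

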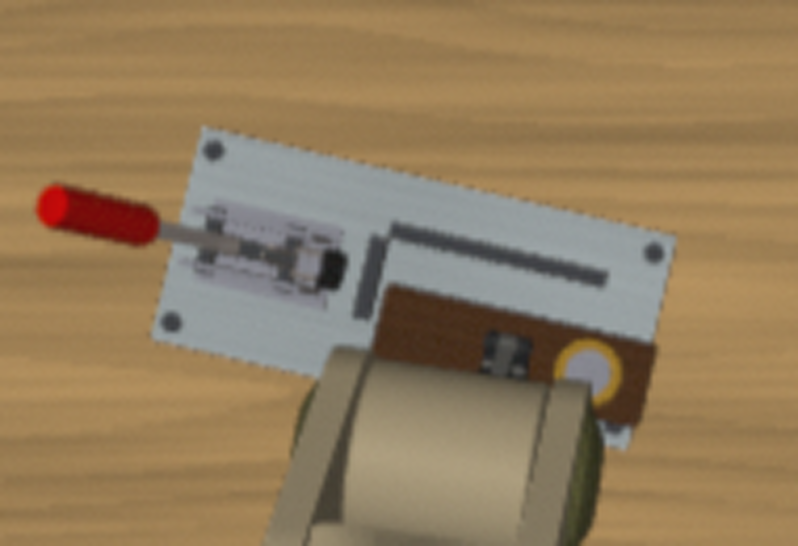

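The block lies on the plate parallel to the fence, with its near edge running (387,284)–(655,345) and the medallion at (588,372), away from the clamp. It is about 25 mm from the fence and a few mm from the stop. I'll push it towards the fence.

Emit:
{"name": "send_rows", "arguments": {
  "targets": [0,0,0,0,0.1,0,-1,0,0,0,0,0.1,0,-1,0,0,0,0,0.1,0,-1,0,0,0,0,0.1,0,-1,0,0,0,0,0.05,0,-1]
}}

```text
time_s: 16.4
eef_pos: [411.5, 52.7, -9.0]
ee_rot: [0.0, 0.784, 0.621, 0.0]
force: [-2.7, 1.1, 2.4]
grip_width: 0.003
grip_force: 1.1
```

Emit:
{"name": "send_rows", "arguments": {
  "targets": [0,0,0,0,0.04,0,-1,0,0,0,0,0,0,-1]
}}

```text
time_s: 16.65
eef_pos: [413.7, 52.2, -9.1]
ee_rot: [0.0, 0.784, 0.621, 0.0]
force: [-0.1, 0.1, -0.1]
grip_width: -0.0
grip_force: 0.0
```

Emit:
{"name": "send_rows", "arguments": {
  "targets": [0,0,0,0,0.03,0,-1,0,0,0,0,0,0,-1]
}}

```text
time_s: 16.9
eef_pos: [415.3, 51.8, -9.1]
ee_rot: [0.0, 0.784, 0.621, 0.0]
force: [-0.4, -0.4, -0.6]
grip_width: 0.006
grip_force: 0.3
```

Emit:
{"name": "send_rows", "arguments": {
  "targets": [0,0,0,0,0.03,0,-1,0,0,0,0,0,0,-1]
}}

```text
time_s: 17.15
eef_pos: [417.1, 51.4, -9.1]
ee_rot: [0.0, 0.784, 0.621, 0.0]
force: [-0.8, 0.2, -0.1]
grip_width: -0.001
grip_force: 0.2
```

Emit:
{"name": "send_rows", "arguments": {
  "targets": [0,0,0,0,0.04,0,-1,0,0,0,0,0,0,-1]
}}

```text
time_s: 17.4
eef_pos: [418.0, 51.3, -9.3]
ee_rot: [-0.001, 0.784, 0.621, -0.001]
force: [-7.4, 2.3, 6.9]
grip_width: -0.001
grip_force: 3.8
```

Emit:
{"name": "send_rows", "arguments": {
  "targets": [0,0,0,0,0.03,0,-1,0,0,0,0,0,0,-1]
}}

```text
time_s: 17.65
eef_pos: [418.0, 51.4, -9.5]
ee_rot: [-0.003, 0.784, 0.621, -0.002]
force: [-14.1, 5.3, 11.2]
grip_width: -0.001
grip_force: 7.6
```

Emit:
{"name": "send_rows", "arguments": {
  "targets": [0,0,0,0,0.02,0,-1,0,0,0,0,0,0,-1]
}}

```text
time_s: 17.9
eef_pos: [417.9, 51.4, -9.5]
ee_rot: [-0.004, 0.783, 0.621, -0.003]
force: [-20.4, 4.7, 18.0]
grip_width: 0.0
grip_force: 10.7
```

The contact came at x = 418, matching the predicted 418.4 for a block on the fence. I'll back off, go round past the block's +x end and push it to the stop.

Emit:
{"name": "send_rows", "arguments": {
  "targets": [0,0,0,0,-0.1,0,-1,0,0,0,0,-0.2,0,-1,0,0,0,-0.4,0,0,-1,0,0,0,-0.5,0,0,-1,0,0,0,-0.5,0,0,-1]
}}

```text
time_s: 18.52
eef_pos: [385.1, -28.2, -9.0]
ee_rot: [0.0, 0.784, 0.621, 0.0]
force: [0.5, -0.8, 0.0]
grip_width: 0.001
grip_force: 0.0
```

Emit:
{"name": "send_rows", "arguments": {
  "targets": [0,0,0,-0.28,0,0,-1,0,0,0,0,0.4,0,-1,0,0,0,0,0.4,0,-1,0,0,0,0,0.07,0,-1,0,0,0,0,0,0,-1]
}}

```text
time_s: 19.15
eef_pos: [431.7, -55.4, -9.3]
ee_rot: [-0.0, 0.784, 0.621, -0.0]
force: [-0.6, 0.4, 0.1]
grip_width: -0.001
grip_force: 0.0
```

```bash
cat >> h.py <<'E'
jc=np.array([470.5,108.1]);e=np.array([np.cos(-1.8013),np.sin(-1.8013)]);f=np.array([-e[1],e[0]])
def jig():
    s,M=st(); p=s["eef_pos"][:2]-jc; print("jig x %.1f y %.1f"%(p@e,p@f)); return s
E
python3 -c "
from h import *
jig()"
```

```text
t 19.15 p [431.7 -55.4  -9.3] alpha 1.3407 zax [-0.001  0.    -1.   ] F [-0.6  0.4  0.1] w -0.001 gf 0.0
jig x 168.0 y -0.4
```

Emit:
{"name": "send_rows", "arguments": {
  "targets": [0,0,0,0.06,0,0,-1,0,0,0,0.06,0,0,-1,0,0,0,0.05,0,0,-1,0,0,0,0.03,0,0,-1,0,0,0,0,0,0,-1]
}}

```text
time_s: 19.77
eef_pos: [435.2, -43.9, -9.1]
ee_rot: [-0.0, 0.784, 0.621, 0.0]
force: [0.1, -0.4, 0.8]
grip_width: 0.001
grip_force: 0.0
```

Emit:
{"name": "send_rows", "arguments": {
  "targets": [0,0,0,0.04,0,0,-1,0,0,0,0,0,0,-1]
}}

```text
time_s: 20.02
eef_pos: [435.8, -41.6, -9.1]
ee_rot: [-0.0, 0.784, 0.621, 0.0]
force: [-0.9, -0.1, -0.5]
grip_width: -0.002
grip_force: 0.0
```

Emit:
{"name": "send_rows", "arguments": {
  "targets": [0,0,0,0.04,0,0,-1,0,0,0,0,0,0,-1]
}}

```text
time_s: 20.27
eef_pos: [436.3, -39.2, -9.1]
ee_rot: [-0.0, 0.784, 0.621, 0.0]
force: [0.0, 0.0, 0.3]
grip_width: 0.003
grip_force: 0.0
```

Emit:
{"name": "send_rows", "arguments": {
  "targets": [0,0,0,0.03,0,0,-1,0,0,0,0,0,0,-1]
}}

```text
time_s: 20.52
eef_pos: [436.7, -37.5, -9.1]
ee_rot: [-0.0, 0.784, 0.621, 0.0]
force: [-0.2, -1.1, -0.4]
grip_width: -0.0
grip_force: 0.0
```

```bash
python3 -c "
from h import *
jig()"
```

```text
t 20.52 p [436.7 -37.5  -9.1] alpha 1.3405 zax [-0.  0. -1.] F [-0.2 -1.1 -0.4] w -0.000 gf 0.0
jig x 149.5 y 0.4
```

Emit:
{"name": "send_rows", "arguments": {
  "targets": [0,0,0,0.04,0,0,-1,0,0,0,0,0,0,-1]
}}

```text
time_s: 20.78
eef_pos: [437.2, -35.9, -9.1]
ee_rot: [0.0, 0.783, 0.621, -0.001]
force: [-2.6, -5.8, -0.0]
grip_width: 0.0
grip_force: 3.3
```

Emit:
{"name": "send_rows", "arguments": {
  "targets": [0,0,0,0.04,0,0,-1,0,0,0,0,0,0,-1]
}}

```text
time_s: 21.02
eef_pos: [437.2, -35.8, -9.0]
ee_rot: [0.001, 0.783, 0.622, -0.002]
force: [-10.7, -26.4, 1.7]
grip_width: -0.0
grip_force: 13.9
```

Emit:
{"name": "send_rows", "arguments": {
  "targets": [0,0,0,0.03,0,0,-1,0,0,0,0,0,0,-1]
}}

```text
time_s: 21.28
eef_pos: [437.3, -35.9, -8.9]
ee_rot: [0.002, 0.783, 0.622, -0.003]
force: [-16.2, -41.2, 2.6]
grip_width: -0.002
grip_force: 21.7
```

Firm against the stop. Now I'll back off and give the side one more gentle nudge to confirm it is snug on the fence.

Emit:
{"name": "send_rows", "arguments": {
  "targets": [0,0,0,-0.15,0,0,-1,0,0,0,-0.15,0,0,-1,0,0,0,0,-0.45,0,-1,0,0,0,0,-0.45,0,-1,0,0,0,0.5,0,0,-1]
}}

```text
time_s: 21.9
eef_pos: [387.1, -7.2, -9.1]
ee_rot: [-0.0, 0.785, 0.62, -0.0]
force: [0.7, -0.3, 0.6]
grip_width: -0.004
grip_force: 0.0
```

Emit:
{"name": "send_rows", "arguments": {
  "targets": [0,0,0,0.5,0,0,-1,0,0,0,0.5,0,0,-1,0,0,0,0,0.16,0,-1,0,0,0,0,0,0,-1]
}}

```text
time_s: 22.4
eef_pos: [412.1, 48.6, -9.1]
ee_rot: [0.0, 0.784, 0.621, 0.0]
force: [0.3, 0.1, -0.4]
grip_width: 0.001
grip_force: 0.0
```

```bash
python3 -c "
from h import *
jig()"
```

```text
t 22.40 p [412.1  48.6  -9.1] alpha 1.3405 zax [ 0.001 -0.    -1.   ] F [ 0.3  0.1 -0.4] w 0.001 gf 0.0
jig x 71.3 y -43.3
```

Previous fence contact was at jig y ≈ -38.3, so about 5 mm is left.

Emit:
{"name": "send_rows", "arguments": {
  "targets": [0,0,0,0,0.06,0,-1,0,0,0,0,0,0,-1]
}}

```text
time_s: 22.65
eef_pos: [415.1, 47.7, -9.1]
ee_rot: [0.0, 0.784, 0.621, 0.0]
force: [-0.1, -1.0, -0.9]
grip_width: -0.001
grip_force: 0.0
```

Emit:
{"name": "send_rows", "arguments": {
  "targets": [0,0,0,0,0.03,0,-1,0,0,0,0,0,0,-1]
}}

```text
time_s: 22.9
eef_pos: [416.8, 47.7, -9.1]
ee_rot: [0.0, 0.784, 0.621, 0.0]
force: [-0.1, -0.1, -0.0]
grip_width: 0.003
grip_force: 0.0
```

Emit:
{"name": "send_rows", "arguments": {
  "targets": [0,0,0,0,0.02,0,-1,0,0,0,0,0,0,-1]
}}

```text
time_s: 23.15
eef_pos: [417.3, 47.6, -9.2]
ee_rot: [-0.001, 0.784, 0.621, -0.001]
force: [-3.6, -0.3, 2.5]
grip_width: 0.001
grip_force: 2.0
```

```bash
python3 -c "
from h import *
jig()"
```

```text
t 23.15 p [417.3  47.6  -9.2] alpha 1.3406 zax [-0.001  0.    -1.   ] F [-3.6 -0.3  2.5] w 0.001 gf 2.0
jig x 71.0 y -38.0
```

Snug on both. Now I'll back off, rise and go over to the handle.

Emit:
{"name": "send_rows", "arguments": {
  "targets": [0,0,0,0,-0.2,0,-1,0,0,0,0,0,-0.6,-1,0,0,0,0,0,-0.8,-1,0,0,0,0,0,-0.8,-1,0,0,0,0,0,-0.8,-1]
}}

```text
time_s: 23.78
eef_pos: [405.5, 50.5, 172.4]
ee_rot: [0.0, 0.784, 0.621, 0.0]
force: [0.2, 0.3, 0.2]
grip_width: -0.003
grip_force: 0.0
```

Emit:
{"name": "send_rows", "arguments": {
  "targets": [0,0,0,0,0,-0.23,-1,0,0,0,0.6,0.2,0,-1,0,0,0,0.7,0.2,0,-1,0,0,0,0.7,0.2,0,-1,0,0,0,0.7,0.2,0,-1]
}}

```text
time_s: 24.4
eef_pos: [489.8, 198.3, 183.4]
ee_rot: [-0.0, 0.784, 0.621, -0.001]
force: [1.1, 0.1, 0.1]
grip_width: 0.0
grip_force: 0.0
```

Emit:
{"name": "send_rows", "arguments": {
  "targets": [0,0,0,0.6,0.03,0,-1,0,0,0,0,0,0,-1,0,0,0,0,0,0,-1]
}}

```text
time_s: 24.78
eef_pos: [499.3, 231.2, 183.8]
ee_rot: [-0.0, 0.784, 0.621, -0.001]
force: [-0.6, 0.2, -0.1]
grip_width: 0.004
grip_force: 0.0
```

```bash
python3 -c "
from h import *
jig(); c=snap('top','t3')
im=c['img'].astype(int); m=(im[:,:,0]>140)&(im[:,:,1]<50)&(im[:,:,2]<50); m[:,230:]=0; m[:,:150]=0
v,u=np.nonzero(m); print(len(u),u.min() if len(u) else 0,u.max() if len(u) else 0,v.mean() if len(u) else 0)
# block edges on its top (z=51): classify brown vs grey along lines in jig coords
for lab,pts in [('y across at x=40',[(40,y) for y in range(-36,38,3)]),('y at x=125',[(125,y) for y in range(-36,38,3)]),('x along y=-12',[(x,-12) for x in range(-35,0,3)])]:
    r=[]
    for a,b in pts:
        P=jc+a*e+b*f; q=proj(c,(*P,51)); k=im[int(round(q[1])),int(round(q[0]))]; r.append((a if 'along' in lab else b,int(k[0]),int(k[2])))
    print(lab,r)
"
```

```text
t 24.77 p [499.3 231.2 183.8] alpha 1.3404 zax [-0.001 -0.001 -1.   ] F [-0.6  0.2 -0.1] w 0.004 gf 0.0
jig x -126.4 y -0.1
0 0 0 0
y across at x=40 [(-36, 149, 158), (-33, 146, 156), (-30, 145, 155), (-27, 134, 137), (-24, 94, 71), (-21, 72, 32), (-18, 70, 29), (-15, 73, 29), (-12, 73, 32), (-9, 71, 29), (-6, 73, 28), (-3, 72, 28), (0, 70, 29), (3, 73, 29), (6, 70, 26), (9, 70, 28), (12, 73, 30), (15, 72, 29), (18, 72, 30), (21, 73, 31), (24, 73, 39), (27, 63, 68), (30, 65, 72), (33, 87, 94), (36, 128, 136)]
y at x=125 [(-36, 150, 159), (-33, 152, 161), (-30, 152, 162), (-27, 140, 145), (-24, 84, 59), (-21, 73, 32), (-18, 72, 29), (-15, 75, 30), (-12, 73, 30), (-9, 74, 30), (-6, 79, 31), (-3, 77, 31), (0, 86, 31), (3, 87, 29), (6, 88, 34), (9, 71, 28), (12, 70, 26), (15, 73, 27), (18, 72, 29), (21, 72, 36), (24, 89, 75), (27, 156, 165), (30, 156, 166), (33, 156, 165), (36, 155, 165)]
x along y=-12 [(-35, 145, 154), (-32, 148, 157), (-29, 147, 155), (-26, 79, 85), (-23, 65, 69), (-20, 68, 45), (-17, 70, 33), (-14, 72, 30), (-11, 70, 25), (-8, 72, 32), (-5, 72, 29), (-2, 72, 29)]
```

The image confirms it: the block's edges lie at y = ±25 and x = -20. I'll lower towards the handle.

Emit:
{"name": "send_rows", "arguments": {
  "targets": [0,0,0,0.06,0,0.4,-1,0,0,0,0,0,0.4,-1,0,0,0,0,0,0.2,-1,0,0,0,0,0,0,-1]
}}

```text
time_s: 25.32
eef_pos: [500.5, 234.7, 124.5]
ee_rot: [-0.0, 0.784, 0.621, -0.0]
force: [0.7, 0.0, 0.7]
grip_width: 0.004
grip_force: 0.0
```

Emit:
{"name": "send_rows", "arguments": {
  "targets": [0,0,0,0.08,0,0.1,-1,0,0,0,0.08,0,0.05,-1,0,0,0,0,0,0,-1]
}}

```text
time_s: 25.7
eef_pos: [502.9, 245.0, 115.6]
ee_rot: [-0.0, 0.784, 0.621, 0.0]
force: [-0.3, 0.8, 0.1]
grip_width: 0.004
grip_force: 0.0
```

Emit:
{"name": "send_rows", "arguments": {
  "targets": [0,0,0,0.15,0,0.08,-1,0,0,0,0.15,0,0.1,-1,0,0,0,0,0,0,-1]
}}

```text
time_s: 26.08
eef_pos: [506.8, 262.8, 104.1]
ee_rot: [-0.0, 0.783, 0.621, -0.0]
force: [-0.6, 0.9, -0.7]
grip_width: -0.001
grip_force: 0.0
```

```bash
python3 -c "
from h import *
jig()"
```

```text
t 26.07 p [506.8 262.8 104.1] alpha 1.3412 zax [-0.001  0.    -1.   ] F [-0.6  0.9 -0.7] w -0.001 gf 0.0
jig x -158.9 y -0.0
```

```bash
cat >> h.py <<'E'
def handle(tag):
    c=snap('scene',tag); im=c['img'].astype(int)
    m=(im[:,:,0]>110)&(im[:,:,1]<55)&(im[:,:,2]<55); m[:,:380]=0; m[:,520:]=0; m[:180]=0; m[320:]=0
    v,u=np.nonzero(m); print("red",len(u),u.mean().round(1),v.mean().round(1),"box",u.min(),u.max(),v.min(),v.max())
    for a in (1.05,.8,.6,.4,.2,0):
        q=[proj(c,(*(jc+(-109-r*np.cos(a))*e),76+r*np.sin(a)))+[2.3,2.5] for r in (50,85,120)]; print(a,np.round(q,0).tolist())
E
python3 -c "
from h import *
jig(); handle('h1')
im=np.load('pics/scene0.npz')['img'].astype(int)[:,:,::-1]
m=(im[:,:,0]>110)&(im[:,:,1]<55)&(im[:,:,2]<55); m[:,:380]=0; m[:,520:]=0; m[:180]=0; m[320:]=0
v,u=np.nonzero(m); print('start',len(u),u.mean(),v.mean(),u.min(),u.max(),v.min(),v.max())"
```

```text
t 26.07 p [506.8 262.8 104.1] alpha 1.3412 zax [-0.001  0.    -1.   ] F [-0.6  0.9 -0.7] w -0.001 gf 0.0
jig x -158.9 y -0.0
red 173 449.4 240.2 box 433 462 235 245
1.05 [[431.0, 240.0], [440.0, 234.0], [450.0, 226.0]]
0.8 [[434.0, 245.0], [446.0, 242.0], [458.0, 238.0]]
0.6 [[436.0, 249.0], [449.0, 248.0], [463.0, 248.0]]
0.4 [[437.0, 253.0], [451.0, 255.0], [466.0, 258.0]]
0.2 [[438.0, 257.0], [452.0, 262.0], [467.0, 267.0]]
0 [[437.0, 260.0], [451.0, 268.0], [465.0, 276.0]]
start 63 449.14285714285717 225.6984126984127 445 453 221 230
```

The handle follows: the red sleeve's end is near (461,240), about 0.75 rad elevation. I'll continue along the arc.

Emit:
{"name": "send_rows", "arguments": {
  "targets": [0,0,0,0.15,0,0.1,-1,0,0,0,0.12,0,0.12,-1,0,0,0,0.1,0,0.12,-1,0,0,0,0.06,0,0.13,-1,0,0,0,0,0,0,-1]
}}

```text
time_s: 26.75
eef_pos: [512.7, 287.5, 76.1]
ee_rot: [-0.0, 0.784, 0.621, -0.0]
force: [0.3, 0.3, 0.2]
grip_width: 0.001
grip_force: 0.0
```

Emit:
{"name": "send_rows", "arguments": {
  "targets": [0,0,0,0.06,0,0.14,-1,0,0,0,0.04,0,0.1,-1,0,0,0,0,0,0,-1]
}}

```text
time_s: 27.12
eef_pos: [514.1, 293.0, 61.6]
ee_rot: [-0.0, 0.784, 0.621, -0.0]
force: [-0.3, 0.2, 1.2]
grip_width: 0.002
grip_force: 0.0
```

Emit:
{"name": "send_rows", "arguments": {
  "targets": [0,0,0,0.02,0,0.1,-1,0,0,0,0,0,0,-1]
}}

```text
time_s: 27.38
eef_pos: [514.4, 294.3, 55.8]
ee_rot: [-0.0, 0.784, 0.621, -0.0]
force: [1.1, 0.1, 0.1]
grip_width: -0.003
grip_force: 0.0
```

Emit:
{"name": "send_rows", "arguments": {
  "targets": [0,0,0,0.01,0,0.05,-1,0,0,0,0,0,0,-1]
}}

```text
time_s: 27.62
eef_pos: [514.6, 294.8, 53.0]
ee_rot: [-0.0, 0.784, 0.621, -0.0]
force: [0.4, 0.9, 0.4]
grip_width: -0.003
grip_force: 0.0
```

```bash
python3 -c "
from h import *
jig(); handle('h2')"
```

```text
t 27.62 p [514.6 294.8  53. ] alpha 1.3404 zax [-0. -0. -1.] F [0.4 0.9 0.4] w -0.003 gf 0.0
jig x -191.8 y 0.3
red 236 452.3 265.6 box 436 467 255 276
1.05 [[431.0, 240.0], [440.0, 234.0], [450.0, 226.0]]
0.8 [[434.0, 245.0], [446.0, 242.0], [458.0, 238.0]]
0.6 [[436.0, 249.0], [449.0, 248.0], [463.0, 248.0]]
0.4 [[437.0, 253.0], [451.0, 255.0], [466.0, 258.0]]
0.2 [[438.0, 257.0], [452.0, 262.0], [467.0, 267.0]]
0 [[437.0, 260.0], [451.0, 268.0], [465.0, 276.0]]
```

Emit:
{"name": "send_rows", "arguments": {
  "targets": [0,0,0,0,0,0.05,-1,0,0,0,0,0,0,-1]
}}

```text
time_s: 27.92
eef_pos: [514.9, 295.0, 50.8]
ee_rot: [0.0, 0.784, 0.621, 0.0]
force: [-0.6, 1.5, 4.1]
grip_width: 0.0
grip_force: 2.3
```

Emit:
{"name": "send_rows", "arguments": {
  "targets": [0,0,0,0,0,0.04,-1,0,0,0,0,0,0,-1]
}}

```text
time_s: 28.18
eef_pos: [515.2, 295.0, 50.4]
ee_rot: [0.0, 0.784, 0.621, 0.001]
force: [-7.4, -3.2, 20.5]
grip_width: 0.002
grip_force: 10.5
```

Emit:
{"name": "send_rows", "arguments": {
  "targets": [0,0,0,0,0,0.03,-1,0,0,0,0,0,0,-1]
}}

```text
time_s: 28.42
eef_pos: [515.3, 295.0, 50.2]
ee_rot: [0.001, 0.784, 0.621, 0.001]
force: [-12.3, -5.4, 32.9]
grip_width: -0.001
grip_force: 16.6
```

A hard stop, so the handle is fully down. I'll let go, rise and check.

Emit:
{"name": "send_rows", "arguments": {
  "targets": [0,0,0,0,0,-0.3,-1,0,0,0,0,0,-0.6,-1,0,0,0,0,0,-0.6,-1,0,0,0,0,0,-0.5,-1,0,0,0,0,0,0,-1]
}}

```text
time_s: 29.05
eef_pos: [515.6, 295.1, 168.2]
ee_rot: [0.001, 0.784, 0.621, 0.002]
force: [-0.0, -0.4, -0.6]
grip_width: 0.003
grip_force: 0.0
```

Emit:
{"name": "send_rows", "arguments": {
  "targets": [0,0,0,0,0,0,-1,0,0,0,0,0,0,-1,0,0,0,0,0,0,-1,0,0,0,0,0,0,-1]
}}

```text
time_s: 29.55
eef_pos: [514.6, 294.7, 165.8]
ee_rot: [-0.0, 0.784, 0.621, -0.0]
force: [-0.5, -0.1, 0.4]
grip_width: 0.0
grip_force: 0.0
```

```bash
python3 -c "
from h import *
jig(); handle('h3'); c=snap('top','t4'); im=c['img'].astype(int)
for lab,pts in [('y x=40',[(40,y) for y in range(-33,37,3)]),('y x=105',[(105,y) for y in range(-33,37,3)]),('x y=-18',[(x,-18) for x in range(-32,-8,3)]),('x end y=0',[(x,0) for x in range(125,152,3)])]:
    r=[]
    for a,b in pts:
        q=proj(c,(*(jc+a*e+b*f),51)); k=im[int(round(q[1])),int(round(q[0]))]; r.append((a if lab[0]=='x' else b,int(k[0]-k[2])))
    print(lab,r)
q=proj(c,(*jc,63)); print('pad pix',q, im[int(q[1])-2:int(q[1])+3,int(q[0])-2:int(q[0])+3].mean((0,1)))
"
```

```text
t 29.55 p [514.6 294.7 165.8] alpha 1.3404 zax [-0.001 -0.    -1.   ] F [-0.5 -0.1  0.4] w 0.000 gf 0.0
jig x -191.7 y 0.3
red 261 451.6 265.6 box 436 466 255 277
1.05 [[431.0, 240.0], [440.0, 234.0], [450.0, 226.0]]
0.8 [[434.0, 245.0], [446.0, 242.0], [458.0, 238.0]]
0.6 [[436.0, 249.0], [449.0, 248.0], [463.0, 248.0]]
0.4 [[437.0, 253.0], [451.0, 255.0], [466.0, 258.0]]
0.2 [[438.0, 257.0], [452.0, 262.0], [467.0, 267.0]]
0 [[437.0, 260.0], [451.0, 268.0], [465.0, 276.0]]
y x=40 [(-33, -9), (-30, -10), (-27, -3), (-24, 25), (-21, 42), (-18, 41), (-15, 43), (-12, 42), (-9, 44), (-6, 47), (-3, 44), (0, 46), (3, 44), (6, 47), (9, 42), (12, 41), (15, 45), (18, 45), (21, 43), (24, 32), (27, -6), (30, -7), (33, -8), (36, -9)]
y x=105 [(-33, -11), (-30, -11), (-27, -4), (-24, 32), (-21, 61), (-18, 97), (-15, 103), (-12, -2), (-9, -9), (-6, -8), (-3, -10), (0, -9), (3, -9), (6, -9), (9, -7), (12, 10), (15, 108), (18, 88), (21, 51), (24, 32), (27, -1), (30, -5), (33, -7), (36, -9)]
x y=-18 [(-32, -9), (-29, -9), (-26, -5), (-23, -6), (-20, 37), (-17, 42), (-14, 45), (-11, 43)]
x end y=0 [(125, 55), (128, 48), (131, 45), (134, 45), (137, 37), (140, 0), (143, -7), (146, 38), (149, 80)]
pad pix [255.6806955  227.53284721] [103.44 103.92 109.88]
```

The handle stays level after release, the block's edges read x -20 to 140 and y ±25, and the clamp arm is down over the block.

```bash
python3 -c "
from rig import job
print(job.finish_job())"
```

```text
the job is handed in; nothing more can be done
None
```

The job is handed in at about 29.6 s of the 48 s allowed: the block lies snug against stop and fence, medallion away from the clamp, the red handle stayed fully down after I let go, and the arm went nowhere near the cups, though I didn't re-measure them; one push on the block with the fingertips reached about 44 N.

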